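# Weigh a sealed sharps pot in the hand and slide it into the right trolley dock

### The job

Lift the sealed yellow sharps pot about a centimetre clear of its steel tray and hold it still for a second to feel its weight: 350 g or more goes in the red dock, less in the blue. Carry it there upright and low (base under 8 cm), set it gently on the dock's lead-in, slide it in under the lips and press it against the end stop, found by feel, with about 8 N for half a second. Never push harder than 20 N, leave the other things alone, and let go with the pot fully home.

Things in the scene. Friction and masses are not known exactly. Their poses are not given: they have to be found in the camera images.
- pot_center (a point): loose sealed opaque yellow pot with a red lid, upright in the tray: round foot 72 mm across, 5 mm thick; round wall 56 mm across, 5 to 78 mm above the base; lid 55 mm across, top at 90 mm. Point on its axis half-way up, 45 mm above the base. Hidden mass, 110 to 600 g. Grip the upper wall from above; in the dock keep the fingers at the sides, as the end stop is in front.
- tray: fixed shallow steel tray, 160 x 130 mm, floor 3 mm thick, rim 9 mm high. Origin under its centre on the table.
- dock_red: fixed dock for pots of 350 g or more: red guides on a deck 210 x 100 mm, x = -100 to +110 mm, top at z = 8 mm. Origin on the table; x = slide direction. The upright end stop, a rubber face 50 mm wide, 16 to 60 mm above the table, is clamped at a different, unmeasured depth each time: the pot's wall meets it with the pot's axis somewhere from x = +32 to +60 mm, y within 3 mm of 0.
- dock_blue: fixed dock for pots under 350 g: blue guides on a deck 210 x 100 mm, x = -100 to +110 mm, top at z = 8 mm. Origin on the table; x = slide direction. The upright end stop, a rubber face 50 mm wide, 16 to 60 mm above the table, is clamped at a different, unmeasured depth each time: the pot's wall meets it with the pot's axis somewhere from x = +32 to +60 mm, y within 3 mm of 0.
- dock_red_entry (a point): the red dock's open lead-in, on the deck's top: set the pot down with its axis here, 60 mm before the dock's origin, and slide it along the dock's x, its foot passing under the lips. Guides flare in from 18 mm beyond here; from 55 mm beyond on, straight guides 78 mm apart carry inward lips 62 mm apart, underside 7.5 mm, top 11.5 mm over the deck.
- dock_blue_entry (a point): the blue dock's open lead-in, on the deck's top: set the pot down with its axis here, 60 mm before the dock's origin, and slide it along the dock's x, its foot passing under the lips. Guides flare in from 18 mm beyond here; from 55 mm beyond on, straight guides 78 mm apart carry inward lips 62 mm apart, underside 7.5 mm, top 11.5 mm over the deck.
- gel_jar_center (a point): bystander, loose: small white gel jar with a blue cap, 44 mm across, 55 mm high; its centre.
- tape_roll_center (a point): bystander, loose: paper tape roll lying flat, 64 mm across, 19 mm high; its centre.
- torch_center (a point): bystander, loose: black pen torch lying down, 100 mm long, 18 mm thick; its centre.
Things that resemble listed ones, but are neither listed nor needed, are in the scene too. Leave any orange look-alike of the dock_red alone.

How it is judged (in metres and radians):
On the way, in this order (a step that is already met when the one before it is completed fails the run):
1. the pot is lifted just clear of the tray (3 to 30 mm) and held still in the fingers for half a second (z of pot_center in the frame of tray between 0.051 and 0.078 m and horizontal distance between pot_center and tray below 0.09 m and contact force between pot and the fingers above 0.5 N and contact force between pot and tray below 0.05 N and linear speed of pot below 0.02 m/s), for 0.5 s.
2. the pot, under the lips, is pressed against a dock's end stop with at least 3 N for 0.3 s (((x of pot_center in the frame of dock_red_stop between -0.032 and -0.024 m and y of pot_center in the frame of dock_red between -0.006 and 0.006 m and z of pot_center in the frame of dock_red between 0.049 and 0.056 m and contact force between pot and dock_red_stop above 3 N) or (x of pot_center in the frame of dock_blue_stop between -0.032 and -0.024 m and y of pot_center in the frame of dock_blue between -0.006 and 0.006 m and z of pot_center in the frame of dock_blue between 0.049 and 0.056 m and contact force between pot and dock_blue_stop above 3 N))), for 0.3 s.
At the end, for the whole second after the job is handed in: The released pot stands upright and at rest on the right dock's deck, under the lips, within 4 mm of touching the end stop: 350 g or more in the red dock, less in the blue (310 to 390 g may be in either; judged by the weight the dock bears) (((x of pot_center in the frame of dock_red_stop between -0.032 and -0.024 m and y of pot_center in the frame of dock_red between -0.006 and 0.006 m and z of pot_center in the frame of dock_red between 0.049 and 0.056 m and contact force between pot and dock_red above 3.04 N) or (x of pot_center in the frame of dock_blue_stop between -0.032 and -0.024 m and y of pot_center in the frame of dock_blue between -0.006 and 0.006 m and z of pot_center in the frame of dock_blue between 0.049 and 0.056 m and contact force between pot and dock_blue below 3.83 N)) and angle between pot_center's own z axis and vertical below 0.06 rad and linear speed of pot below 0.01 m/s).
It fails at once if the pot pushes on an end stop with more than 20 N (contact force between pot and dock_red_stop above 20 N or contact force between pot and dock_blue_stop above 20 N).
It fails at once if the pot is jammed or pressed down on a dock, contact forces over 40 N in all (contact force between pot and dock_red above 40 N or contact force between pot and dock_blue above 40 N).
It fails at once if the pot's base is raised more than 80 mm above the table (height (world z) of pot_center above 0.125 m).
It fails at once if the pot is tipped more than 0.4 rad (angle between pot_center's own z axis and vertical above 0.4 rad).
It fails at once if a bystander is moved more than 15 mm (distance of any of gel_jar_center, tape_roll_center, torch_center from where it was at the start of the episode above 0.015 m).
It also fails if it takes over 61 s, if anything falls off the work surface, if the arm or the gripper's body presses on something with over 40 N, if the wrist force passes 120 N, or if a joint passes its speed limit or range.

### The arm

A 6-joint arm with a two-finger parallel gripper is mounted at the origin on the work surface. World frame = base frame: x ahead of the robot, y to its left, z up, the work surface at z = 0. Lengths are in m, angles in degrees, forces in N, time in s.
With the tool pointing down it reaches from about 0.325 to 0.9 m from the base axis. Payload 6.1 kg.
Tool frame: the origin (TCP) lies between the finger pads; the fingertips stand 14 mm ahead of it and the grasp point (between the pads) lies 5 mm behind it (r.tcp_to_tips is the distance from the TCP to the fingertips, in m); z points along the fingers, x is the direction in which the jaws open and shut, and the axes are right-handed (so a half turn about z gives the same grasp; the last joint's range is limited). The gripper opens to 87 mm and grips with 3 to 60 N. Pads are 19 mm wide; open, the fingers measure 117 mm over their backs; the gripper's body (75 mm by 190 mm) begins 51 mm behind the grasp point.
Start: joints at [68.864, 12.628, 87.462, -0, 79.91, -7.225], TCP at [0.15, 0.607, 0.237] pointing down, gripper open.
Joint ranges: [-170.65, 170.65], [-52.31, 119.04], [5.05, 147.46], [-71.25, 251.25], [11.57, 151.72], [-153.62, 153.62]. Speed limits (degrees/s): [147.25, 147.25, 172.46, 180, 180, 180].

### API

Orientations are given as a 3x3 rotation matrix whose columns are the frame's x, y, z axes.
In Python, from station import status, viewer, r gives the robot as it stands.
- The arm moves only by the shell command python3 -m handwheel 'ROWS' [FORCE]. ROWS is JSON, a list of rows, each an object of numbers: "tx", "ty", "tz": the shift along the tool's x, y, z in units of 100 cm (1.0 is 100 cm); "turn": the turn about the tool's z in units of 180 degrees (1.0 is 180 degrees); "claw": the opening in per cent of the stroke, from 0 (shut) to 100 (fully open). In form: [{"tx": .., "ty": .., "tz": .., "turn": .., "claw": ..}, ...]. A call has exactly 10 rows; each row shifts and turns the commanded pose from where the row before left it, along the tool's axes as they then stand; what a row does not reach is not made up. A row lasts 1/12 s, in which the tool goes at most 41.7 mm and 7.16 degrees, less where a joint would pass 70% of its speed; a pose out of reach is approached as far as the arm can. A call with a number of a shift or a turn outside -1 to 1 is refused whole. A call with a gripper value outside its range is refused whole. The fingers move at their own pace and stop on an object; FORCE is the grip in N (left out, the last holds). Time passes only in rows, so rows that do not move let the fingers close, or fill a call up. It gives the time, the measured TCP pose, the force and the opening at its end, in the units of the state.
- status.state(): the state, without advancing time (a new reading comes with each control period).
- viewer.camera(name): name is "scene" or "top" or "wrist"; returns a dict with "img" (384x512x3 uint8, red, green, blue), "range_z" (384x512 float32, m along the optical axis (not along the pixel's ray), 0 where there is no reading), "intrinsics" (3x3 intrinsics, pixels), "R" (3x3) and "t" (3): a world point X has camera coordinates R X + t; the wrist camera has in their place "T_tool_cam" (4x4, takes a point from camera to tool coordinates, whose origin is the TCP and whose axes are the tool frame's). Camera axes: x right, y down, z forward; pixel columns grow to the right and rows downward; lengths in m; the calibration is good to about 2 mm. The wrist camera is an equidistant fisheye: a pixel r from the principal point sees the ray r / f radians off the axis. A picture is of the moment at which its call begins: read the wrist's pose just before it.
- r.sign_off(): hands the job in, once; it reports no verdict.
The state is a dict: "clock": time; "q": joint angles; "joint_vel": joint speeds; "effort": joint torques, N m; "position": TCP position; "ee_rot": TCP orientation; "force": force on the tool from outside, world axes, zero at the start; "moment": the same for the moment, N m; "gripper_width": finger opening in m.
Only numpy, scipy, OpenCV 4.12 (cv2) and the standard library are available. Lean on these libraries where they do the work, as an engineer would, in place of code of your own. Each camera call takes 0.05 s, during which the arm holds its last target.

## Working session

There is one attempt and no reset: what is moved stays moved. The work goes in short steps, Python scripts to look and compute and a shell command to move; the robot and the scene stay as the last step left them, time stands still between calls to the robot, and variables do not carry over. Pictures are saved under pics/ and viewed, and the job is handed in when it is done.

```bash
ls; mkdir -p pics
python3 - <<'E'
from station import status, viewer, r
import cv2,numpy as np
s=status.state(); print({k:np.round(v,4).tolist() for k,v in s.items()})
for n in ("scene","top","wrist"):
    c=viewer.camera(n); cv2.imwrite(f"pics/{n}0.png",c["img"][:,:,::-1]); np.savez(f"pics/{n}0.npz",**c)
    print(n,c["intrinsics"].round(1).tolist(),[c[k].round(3).tolist() for k in ("R","t","T_tool_cam") if k in c])
E
```

```text
pics
{'clock': 0.0, 'q': [68.8626, 12.6742, 87.5249, 0.0017, 79.9111, -7.2245], 'joint_vel': [0.1012, -0.0378, 0.0561, 0.1102, -0.0003, -0.0785], 'effort': [-0.0, -49.4622, -38.7369, 0.07, 0.0571, -0.0001], 'position': [0.1501, 0.6061, 0.2355], 'ee_rot': [[0.2405, 0.9707, -0.0007], [0.9707, -0.2405, -0.0018], [-0.0019, -0.0003, -1.0]], 'force': [-0.2234, 0.4138, -0.6425], 'moment': [0.0188, -0.0521, 0.0146], 'gripper_width': 0.0874}
scene [[362.2, 0.0, 258.4], [0.0, 362.2, 191.9], [0.0, 0.0, 1.0]] [[[-0.405, 0.914, 0.01], [0.789, 0.355, -0.501], [-0.462, -0.195, -0.865]], [0.212, -0.38, 1.067]]
top [[354.0, 0.0, 251.2], [0.0, 354.0, 183.0], [0.0, 0.0, 1.0]] [[[0.024, -1.0, 0.003], [-0.978, -0.024, -0.205], [0.205, 0.002, -0.979]], [-0.027, 0.508, 0.878]]
wrist [[297.3, 0.0, 256.5], [0.0, 297.3, 191.2], [0.0, 0.0, 1.0]] [[[1.0, 0.0, -0.0, -0.001], [0.0, 0.963, 0.27, -0.074], [0.0, -0.27, 0.963, -0.148], [0.0, 0.0, 0.0, 1.0]]]
```

View pics/scene0.png

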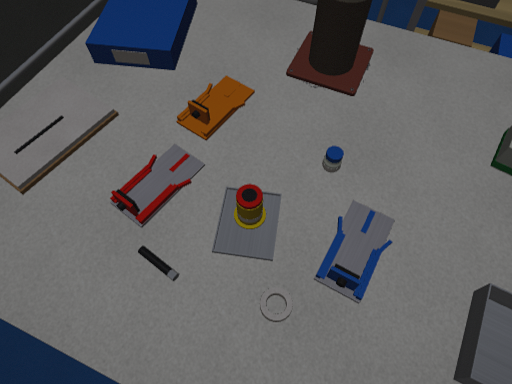

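View pics/top0.png

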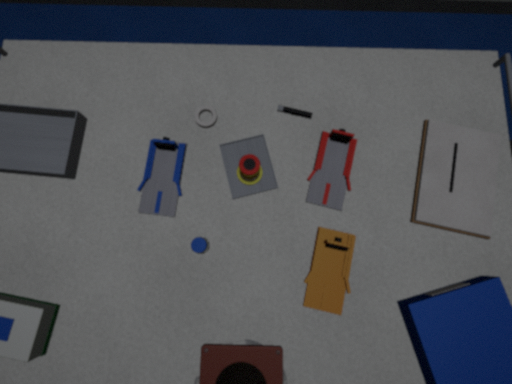

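View pics/wrist0.png

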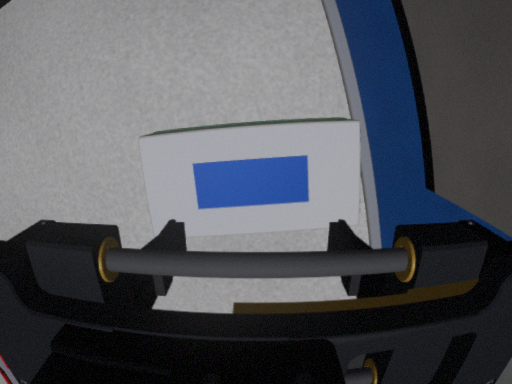

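The scene view shows the pot (yellow with red lid) at (249,205) on the grey tray. The red dock is at (157,185) with its stop at the lower left, the orange look-alike at (215,105), and the blue dock at (357,250). The torch is at (158,263), the tape roll at (276,305) and the jar at (334,158).

In the top view these are: pot (249,168), red dock (332,168), orange (330,270), blue dock (162,178), jar (200,245), tape (206,118), torch (295,112). Only one object looks like the pot. Next I'll measure positions.

```bash
cat > h.py <<'E'
import numpy as np,cv2
def ray(c,u,v,z):
    K=c["intrinsics"];R=c["R"];t=c["t"]
    d=R.T@np.linalg.solve(K,np.array([u,v,1.0]));o=-R.T@t
    return o+d*(z-o[2])/d[2]
def masks(img):
    h=cv2.cvtColor(img,cv2.COLOR_RGB2HSV);H,S,V=[h[...,i].astype(int) for i in range(3)]
    return dict(red=((H<6)|(H>172))&(S>170)&(V>70),blue=(H>105)&(H<125)&(S>150)&(V>70),yellow=(H>22)&(H<34)&(S>150)&(V>70))
E
python3 - <<'E'
from h import *
for n in("scene","top"):
    c=dict(np.load(f"pics/{n}0.npz"))
    for k,m in masks(c["img"]).items():
        N,l,st,ce=cv2.connectedComponentsWithStats(m.astype(np.uint8))
        for i in range(1,N):
            if st[i,4]>15:
                print(n,k,st[i].tolist(),ce[i].round(1).tolist(),"z0.02:",ray(c,*ce[i],.02).round(3).tolist())
c=dict(np.load("pics/top0.npz"))
def pts(u,v):
    K=c["intrinsics"];z=c["range_z"][v,u];p=z*np.linalg.solve(K,[u,v,1.]);return (c["R"].T@(p-c["t"])).round(4).tolist()
for nm,u,v in [("lid",249,161),("red deck",330,185),("blue deck",160,195),("tray",262,150),("table",280,220)]: print(nm,pts(u,v))
for nm,b in dict(red=(295,120,75,100),blue=(125,125,75,100),tray=(210,125,80,80)).items():
    x,y,w,h=b; cv2.imwrite(f"pics/top_{nm}.png",cv2.resize(c["img"][y:y+h,x:x+w,::-1],None,fx=6,fy=6,interpolation=cv2.INTER_CUBIC))
E
python3 -c "
import cv2,numpy as np
a=[cv2.imread(f'pics/top_{n}.png') for n in('red','blue')]
t=cv2.resize(cv2.imread('pics/top_tray.png'),(330,600))
cv2.imwrite('pics/trip.png',cv2.resize(np.hstack(a+[t*1]),(800,400)))"
```

```text
scene red [120, 155, 36, 39, 292] [137.5, 176.7] z0.02: [0.576, -0.283, 0.02]
scene red [170, 154, 19, 17, 84] [179.3, 161.9] z0.02: [0.5, -0.216, 0.02]
scene red [136, 179, 54, 43, 373] [158.1, 200.6] z0.02: [0.611, -0.206, 0.02]
scene red [236, 184, 27, 24, 314] [248.8, 196.1] z0.02: [0.517, -0.026, 0.02]
scene red [111, 191, 22, 17, 124] [120.3, 198.7] z0.02: [0.641, -0.285, 0.02]
scene blue [86, 0, 102, 51, 3971] [138.5, 23.5] z0.02: [0.101, -0.592, 0.02]
scene blue [498, 32, 14, 26, 276] [505.4, 45.1] z0.02: [-0.27, 0.459, 0.02]
scene blue [327, 146, 16, 14, 174] [334.5, 152.7] z0.02: [0.322, 0.113, 0.02]
scene blue [361, 211, 14, 22, 117] [367.7, 221.4] z0.02: [0.469, 0.236, 0.02]
scene blue [317, 217, 28, 62, 461] [331.6, 251.1] z0.02: [0.566, 0.186, 0.02]
scene blue [331, 240, 61, 59, 626] [363.9, 271.2] z0.02: [0.58, 0.259, 0.02]
scene yellow [234, 207, 32, 22, 200] [249.3, 220.3] z0.02: [0.572, 0.0, 0.02]
top red [333, 131, 20, 5, 37] [342.2, 132.6] z0.02: [0.666, -0.267, 0.02]
top red [314, 133, 15, 38, 184] [321.0, 150.2] z0.02: [0.613, -0.206, 0.02]
top red [344, 139, 12, 50, 191] [349.3, 159.2] z0.02: [0.589, -0.284, 0.02]
top red [240, 155, 19, 20, 176] [248.9, 165.0] z0.02: [0.566, -0.007, 0.02]
top red [324, 185, 5, 18, 32] [326.1, 193.0] z0.02: [0.493, -0.218, 0.02]
top blue [139, 140, 35, 50, 257] [151.1, 159.4] z0.02: [0.575, 0.263, 0.02]
top blue [174, 144, 11, 51, 243] [178.8, 164.7] z0.02: [0.562, 0.186, 0.02]
top blue [155, 192, 6, 20, 61] [157.9, 201.6] z0.02: [0.458, 0.235, 0.02]
top blue [192, 238, 14, 14, 160] [198.6, 244.6] z0.02: [0.347, 0.12, 0.02]
top blue [409, 278, 103, 106, 8454] [467.4, 334.1] z0.02: [0.142, -0.565, 0.02]
top blue [0, 317, 13, 23, 216] [4.6, 327.4] z0.02: [0.131, 0.594, 0.02]
lid [0.5572, -0.0078, 0.0931]
red deck [0.5167, -0.2309, 0.012]
blue deck [0.4784, 0.2341, 0.008]
tray [0.6143, -0.0428, 0.0053]
table [0.4185, -0.0952, 0.0015]
```

View pics/trip.png

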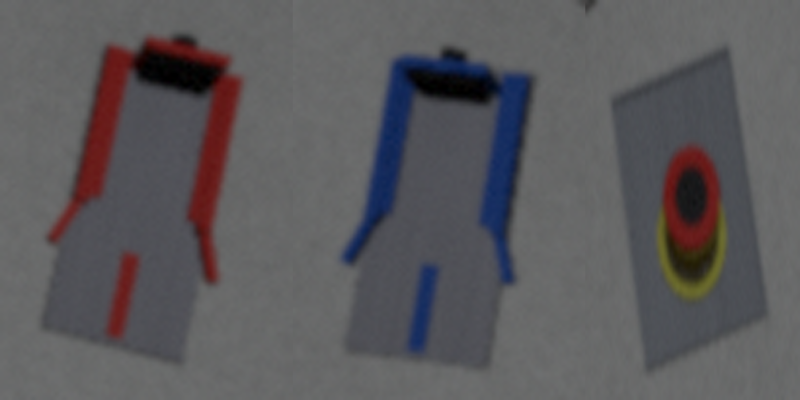

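```bash
python3 -m handwheel '[{"tx":-0.0249,"ty":0.0273,"tz":0,"turn":0,"claw":100},{"tx":-0.0249,"ty":0.0273,"tz":0,"turn":0,"claw":100},{"tx":-0.0249,"ty":0.0273,"tz":0,"turn":0,"claw":100},{"tx":-0.0249,"ty":0.0273,"tz":0,"turn":0,"claw":100},{"tx":-0.0249,"ty":0.0273,"tz":0,"turn":0,"claw":100},{"tx":-0.0249,"ty":0.0273,"tz":0,"turn":0,"claw":100},{"tx":-0.0249,"ty":0.0273,"tz":0,"turn":0,"claw":100},{"tx":-0.0249,"ty":0.0273,"tz":0,"turn":0,"claw":100},{"tx":-0.0249,"ty":0.0273,"tz":0,"turn":0,"claw":100},{"tx":-0.0249,"ty":0.0273,"tz":0,"turn":0,"claw":100}]'
python3 -m handwheel '[{"tx":-0.0249,"ty":0.0273,"tz":0,"turn":0,"claw":100},{"tx":-0.0249,"ty":0.0273,"tz":0,"turn":0,"claw":100},{"tx":-0.0249,"ty":0.0273,"tz":0,"turn":0,"claw":100},{"tx":-0.0249,"ty":0.0273,"tz":0,"turn":0,"claw":100},{"tx":-0.0249,"ty":0.0273,"tz":0,"turn":0,"claw":100},{"tx":-0.0249,"ty":0.0273,"tz":0,"turn":0,"claw":100},{"tx":-0.0249,"ty":0.0273,"tz":0,"turn":0,"claw":100},{"tx":-0.0249,"ty":0.0273,"tz":0,"turn":0,"claw":100},{"tx":-0.0249,"ty":0.0273,"tz":0,"turn":0,"claw":100},{"tx":-0.0249,"ty":0.0273,"tz":0,"turn":0,"claw":100}]'
cat >> h.py <<'E'
def wray(c,u,v,z):
    K=c["intrinsics"];x=(u-K[0,2])/K[0,0];y=(v-K[1,2])/K[1,1];th=np.hypot(x,y)
    s=np.sin(th)/th if th>1e-9 else 1.
    d=np.array([x*s,y*s,np.cos(th)]);T=c["T_tool_cam"]
    d=c["ee_rot"]@T[:3,:3]@d;o=c["position"]+c["ee_rot"]@T[:3,3]
    return o+d*(z-o[2])/d[2]
def snap(name):
    from station import status, viewer
    s=status.state();c=dict(viewer.camera("wrist"));c["ee_rot"]=np.array(s["ee_rot"]);c["position"]=np.array(s["position"])
    np.savez(f"pics/{name}.npz",**c);cv2.imwrite(f"pics/{name}.png",c["img"][:,:,::-1]);return c,s
E
python3 - <<'E'
from h import *
c,s=snap("w1");print(s["position"],s["force"],s["clock"])
E
```

```text
clock: 0.98
position: [0.3558, 0.2977, 0.2364]
ee_rot: [[0.24, 0.971, 0.0], [0.971, -0.24, 0.0], [0.0, 0.0, -1.0]]
force: [0.2, 0.9, -1.0]
gripper_width: 0.0868
clock: 1.82
position: [0.5611, -0.0098, 0.2363]
ee_rot: [[0.241, 0.971, -0.0], [0.971, -0.241, 0.0], [0.0, -0.0, -1.0]]
force: [0.4, 0.7, 1.0]
gripper_width: 0.0867
[ 0.56105208 -0.00976885  0.23626768] [0.36222113 0.72620177 1.03799176] 1.8167
```

View pics/w1.png

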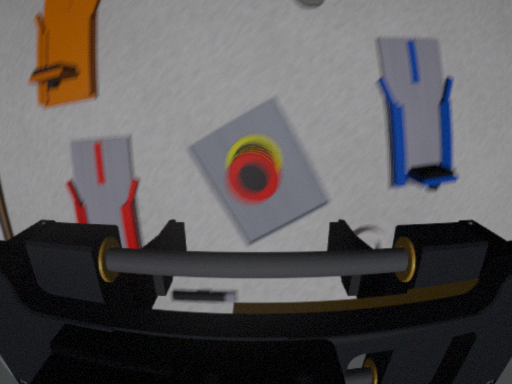

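The wrist view shows the pot lid at (254,175) centred on the tray, the blue dock around (415,110), the red dock's lead-in around (102,170), the orange look-alike at (68,50) and the torch at (203,295). The pot is the only yellow, red-lidded object. I'll fit the lid, foot and dock features here.

Run:
```python
from h import *
c=dict(np.load("pics/w1.npz"));img=c["img"]
m=masks(img)
def comps(m,w=ray,mn=30):
    N,l,st,ce=cv2.connectedComponentsWithStats(m.astype(np.uint8))
    return [(st[i],l==i) for i in range(1,N) if st[i,4]>mn]
def circ(P):
    P=np.array(P);A=np.c_[2*P,np.ones(len(P))];s=np.linalg.lstsq(A,(P**2).sum(1),rcond=None)[0];return s[:2],np.sqrt(s[2]+s[:2]@s[:2])
for st,mm in comps(m["red"]):
    if 200<st[0]<300:
        cn=max(cv2.findContours(mm.astype(np.uint8),0,1)[0],key=len)[:,0]
        P=[wray(c,*p,.093)[:2] for p in cn];print("lid wrist",*circ(P))
# yellow foot wrist, upper arc
ys,xs=np.nonzero(m["yellow"]);hull=cv2.convexHull(np.c_[xs,ys].astype(np.int32))[:,0]
print("foot hull",circ([wray(c,*p,.006)[:2] for p in hull if p[1]<165]))
t=dict(np.load("pics/top0.npz"));m2=masks(t["img"])
for st,mm in comps(m2["red"]):
    if 230<st[0]<260:
        cn=max(cv2.findContours(mm.astype(np.uint8),0,1)[0],key=len)[:,0]
        print("lid top",*circ([ray(t,*p,.093)[:2] for p in cn]))
def line(mm,z,f,cc):
    ys,xs=np.nonzero(mm);P=np.array([f(cc,x,y,z)[:2] for x,y in zip(xs,ys)]);mu=P.mean(0);v=np.linalg.svd(P-mu,full_matrices=False)[2][0];v*=np.sign(v[0]);q=(P-mu)@v
    return mu.round(4),np.degrees(np.arctan2(v[1],v[0])).round(1),"x-ends",(mu+v*q.min()).round(4),(mu+v*q.max()).round(4)
for k in("red","blue"):
    for st,mm in comps(m[k]): print("W",k,st,*line(mm,.009 if st[2]<20 else .018,wray,c))
    for st,mm in comps(m2[k]):
        if st[4]<1000: print("T",k,st,*line(mm,.009 if st[2]<8 else .018,ray,t))
```

```text
lid wrist [ 0.55184637 -0.01223546] 0.023917438625962798
foot hull (array([ 0.5521593 , -0.01382313]), np.float64(0.03279229743470407))
lid top [ 0.5480767 -0.0081205] 0.023931472888512755
W red [ 96 145   7  37 141] [ 0.4969 -0.2245] -13.4 x-ends [ 0.4717 -0.2185] [ 0.5223 -0.2306]
W red [230 153  47  48 945] [ 0.5667 -0.0163] 28.1 x-ends [ 0.5386 -0.0312] [ 5.964e-01 -4.000e-04]
W red [122 181  17  68 570] [ 0.5889 -0.2061] -20.8 x-ends [ 0.5333 -0.1851] [ 0.6317 -0.2224]
W red [ 68 183  19  41 220] [ 0.551  -0.2877] -1.7 x-ends [ 0.5099 -0.2865] [ 0.5766 -0.2885]
T red [333 131  20   5  37] [ 0.6669 -0.2672] 76.3 x-ends [ 0.6603 -0.2945] [ 0.6731 -0.2419]
T red [314 133  15  38 184] [ 0.6139 -0.2067] -14.3 x-ends [ 0.5552 -0.1917] [ 0.6651 -0.2198]
T red [344 139  12  50 191] [ 0.5901 -0.2846] -10.7 x-ends [ 0.51   -0.2694] [ 0.6484 -0.2956]
T red [240 155  19  20 176] [ 0.5664 -0.0071] -2.5 x-ends [ 0.5406 -0.006 ] [ 0.5953 -0.0084]
T red [324 185   5  18  32] [ 0.4948 -0.2203] -13.0 x-ends [ 0.4696 -0.2145] [ 0.5173 -0.2255]
W blue [409  42   9  40 163] [0.4631 0.2332] -5.6 x-ends [0.4359 0.2358] [0.491  0.2305]
W blue [380  79  29 106 962] [0.5663 0.1803] -2.0 x-ends [0.4819 0.1833] [0.6267 0.1782]
W blue [440  79  12  91 667] [0.5655 0.2711] -9.2 x-ends [0.4934 0.2827] [0.6251 0.2615]
W blue [422 175  34  12 197] [0.6352 0.2407] 85.7 x-ends [0.6331 0.2128] [0.6378 0.2742]
T blue [139 140  35  50 257] [0.5762 0.2636] -16.5 x-ends [0.4915 0.2887] [0.6401 0.2447]
T blue [174 144  11  51 243] [0.5627 0.1863] -2.0 x-ends [0.481  0.1892] [0.6226 0.1841]
T blue [155 192   6  20  61] [0.4599 0.2383] -5.3 x-ends [0.434  0.2407] [0.4866 0.2358]
T blue [192 238  14  14 160] [0.3469 0.1198] -67.9 x-ends [0.34   0.1368] [0.3536 0.1032]
T blue [  0 317  13  23 216] [0.1307 0.5953] 4.6 x-ends [0.1032 0.5931] [0.1562 0.5974]
```

```bash
python3 -m handwheel '[{"tx":-0.0024,"ty":-0.004,"tz":0.015,"turn":0,"claw":100},{"tx":-0.0024,"ty":-0.004,"tz":0.015,"turn":0,"claw":100},{"tx":0,"ty":0,"tz":0.02,"turn":0,"claw":100},{"tx":0,"ty":0,"tz":0.02,"turn":0,"claw":100},{"tx":0,"ty":0,"tz":0.02,"turn":0,"claw":100},{"tx":0,"ty":0,"tz":0.01,"turn":0,"claw":100},{"tx":0,"ty":0,"tz":0,"turn":0,"claw":100},{"tx":0,"ty":0,"tz":0,"turn":0,"claw":100},{"tx":0,"ty":0,"tz":0,"turn":0,"claw":100},{"tx":0,"ty":0,"tz":0,"turn":0,"claw":100}]'
python3 - <<'E'
from h import *
c,s=snap("w2");print(s["position"],s["force"],s["clock"])
img=c["img"];m=masks(img)
def circ(P):
    P=np.array(P);A=np.c_[2*P,np.ones(len(P))];s=np.linalg.lstsq(A,(P**2).sum(1),rcond=None)[0];return s[:2],np.sqrt(s[2]+s[:2]@s[:2])
N,l,st,ce=cv2.connectedComponentsWithStats(m["red"].astype(np.uint8))
for i in range(1,N):
    if st[i,4]>300:
        cn=max(cv2.findContours((l==i).astype(np.uint8),0,1)[0],key=len)[:,0]
        print(st[i],*circ([wray(c,*p,.093)[:2] for p in cn]))
ys,xs=np.nonzero(m["yellow"]);hull=cv2.convexHull(np.c_[xs,ys].astype(np.int32))[:,0]
top=hull[:,1].min();print(top,circ([wray(c,*p,.006)[:2] for p in hull if p[1]<top+20]))
E
```

```text
clock: 2.7
position: [0.5527, -0.0109, 0.1382]
ee_rot: [[0.24, 0.971, 0.003], [0.971, -0.24, -0.0], [0.0, 0.003, -1.0]]
force: [0.7, 0.1, 0.7]
gripper_width: 0.0868
[ 0.55269091 -0.01085337  0.13820017] [0.70115436 0.10761902 0.6621075 ] 2.7
[ 57 158  15  51 369] [ 0.49011415 -0.15188394] 0.013054671691050504
[ 222  177   77   73 2793] [ 0.54965803 -0.00886039] 0.026276762847563445
148 (array([ 0.55020766, -0.00897562]), np.float64(0.03508286058672867))
```

View pics/w2.png

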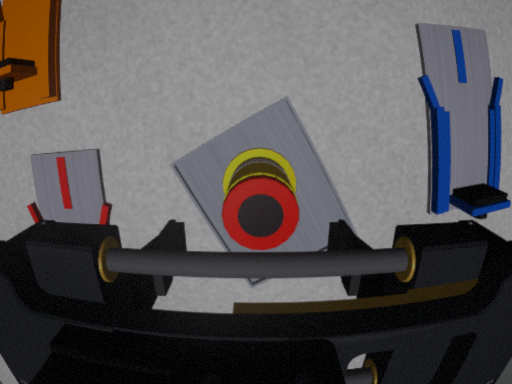

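```bash
python3 -m handwheel '[{"tx":0.0012,"ty":-0.003,"tz":0,"turn":0,"claw":100},{"tx":0,"ty":0,"tz":0.012,"turn":0,"claw":100},{"tx":0,"ty":0,"tz":0.012,"turn":0,"claw":100},{"tx":0,"ty":0,"tz":0.014,"turn":0,"claw":100},{"tx":0,"ty":0,"tz":0.014,"turn":0,"claw":100},{"tx":0,"ty":0,"tz":0.014,"turn":0,"claw":100},{"tx":0,"ty":0,"tz":0.014,"turn":0,"claw":100},{"tx":0,"ty":0,"tz":0,"turn":0,"claw":100},{"tx":0,"ty":0,"tz":0,"turn":0,"claw":100},{"tx":0,"ty":0,"tz":0,"turn":0,"claw":100}]' 25
python3 - <<'E'
from h import *
c=dict(np.load("pics/w2.npz"));t=dict(np.load("pics/top0.npz"))
from station import status; s=status.state();print(np.round(s["position"],4),np.round(s["force"],2))
def line(mm,z,f,cc):
    ys,xs=np.nonzero(mm);P=np.array([f(cc,x,y,z)[:2] for x,y in zip(xs,ys)]);mu=P.mean(0);v=np.linalg.svd(P-mu,full_matrices=False)[2][0];v*=np.sign(v[0]);q=(P-mu)@v
    return mu.round(4),np.degrees(np.arctan2(v[1],v[0])).round(1),"x-ends",(mu+v*q.min()).round(4),(mu+v*q.max()).round(4)
m=masks(c["img"])
for k in("red","blue"):
    N,l,st,ce=cv2.connectedComponentsWithStats(m[k].astype(np.uint8))
    for i in range(1,N):
        if st[i,4]>30: print("W",k,st[i],*line(l==i,.009 if st[i][2]<17 else .018,wray,c))
E
```

```text
clock: 3.58
position: [0.549, -0.0089, 0.0565]
ee_rot: [[0.24, 0.971, -0.0], [0.971, -0.24, 0.0], [-0.0, -0.0, -1.0]]
force: [-0.8, 0.1, -0.2]
gripper_width: 0.0871
[ 0.549  -0.0089  0.0565] [-0.76  0.12 -0.24]
W red [ 57 158  15  51 369] [ 0.4944 -0.2207] -13.3 x-ends [ 0.4666 -0.2141] [ 0.5234 -0.2276]
W red [ 222  177   77   73 2793] [ 0.5746 -0.0141] -18.2 x-ends [ 0.5415 -0.0032] [ 0.6119 -0.0263]
W red [ 28 205  11  18  74] [ 0.5171 -0.2888] 7.2 x-ends [ 0.5055 -0.2902] [ 0.5289 -0.2873]
W red [100 205   9  20 123] [ 0.5419 -0.1813] -35.1 x-ends [ 0.5323 -0.1746] [ 0.552  -0.1884]
W blue [452  30  15  53 410] [0.4608 0.237 ] -5.8 x-ends [0.4312 0.2399] [0.49  0.234]
W blue [ 422   75   29  139 1494] [0.5572 0.1862] -0.6 x-ends [0.4777 0.187 ] [0.6265 0.1854]
W blue [489  78  14 111 967] [0.5632 0.2792] -9.0 x-ends [0.4888 0.291 ] [0.6226 0.2697]
W blue [472 201  38  15 256] [0.6429 0.2596] 84.6 x-ends [0.6398 0.2271] [0.6464 0.2967]
```

```bash
python3 -m handwheel '[{"claw":0,"tx":0},{"claw":0,"tx":0},{"claw":0,"tx":0},{"claw":0,"tx":0},{"claw":0,"tx":0},{"claw":0,"tx":0},{"claw":0,"tx":0},{"claw":0,"tx":0},{"claw":0,"tx":0},{"claw":0,"tx":0}]' 30
python3 -c "
from station import status;import numpy as np
s=status.state();print(s['position'],s['force'],s['effort'])"
```

```text
[ 0.5489789  -0.00886018  0.05647883] [-0.75657206  0.12102849 -0.24442727] [ 1.32594505e-02 -4.32578945e+01 -3.15160775e+01 -2.61305273e-02
  1.28144282e-01  4.33203440e-04]validation failed for argument at $[0]...
```

All five keys are required in every row.

```bash
python3 -m handwheel '[{"tx":0,"ty":0,"tz":0,"turn":0,"claw":0},{"tx":0,"ty":0,"tz":0,"turn":0,"claw":0},{"tx":0,"ty":0,"tz":0,"turn":0,"claw":0},{"tx":0,"ty":0,"tz":0,"turn":0,"claw":0},{"tx":0,"ty":0,"tz":0,"turn":0,"claw":0},{"tx":0,"ty":0,"tz":0,"turn":0,"claw":0},{"tx":0,"ty":0,"tz":0,"turn":0,"claw":0},{"tx":0,"ty":0,"tz":0,"turn":0,"claw":0},{"tx":0,"ty":0,"tz":0,"turn":0,"claw":0},{"tx":0,"ty":0,"tz":0,"turn":0,"claw":0}]' 30
python3 -c "
from station import status;import numpy as np
s=status.state();print(s['position'],s['force'],s['effort'])"
```

```text
clock: 4.42
position: [0.5492, -0.0088, 0.0568]
ee_rot: [[0.24, 0.971, 0.0], [0.971, -0.24, 0.0], [0.0, 0.0, -1.0]]
force: [-0.4, 1.1, 3.3]
gripper_width: 0.0554
[ 0.54919049 -0.00875543  0.0568331 ] [-0.42769502  1.14005085  3.34554457] [-5.95204029e-01 -4.26124012e+01 -3.14393950e+01 -3.83265261e-01
 -1.62000661e-01 -8.21184658e-03]
```

```bash
for i in 1; do python3 -m handwheel '[{"tx":0,"ty":0,"tz":-0.003,"turn":0,"claw":0},{"tx":0,"ty":0,"tz":-0.004,"turn":0,"claw":0},{"tx":0,"ty":0,"tz":-0.005,"turn":0,"claw":0},{"tx":0,"ty":0,"tz":0,"turn":0,"claw":0},{"tx":0,"ty":0,"tz":0,"turn":0,"claw":0},{"tx":0,"ty":0,"tz":0,"turn":0,"claw":0},{"tx":0,"ty":0,"tz":0,"turn":0,"claw":0},{"tx":0,"ty":0,"tz":0,"turn":0,"claw":0},{"tx":0,"ty":0,"tz":0,"turn":0,"claw":0},{"tx":0,"ty":0,"tz":0,"turn":0,"claw":0}]'; done
python3 - <<'E'
from station import status,viewer
for i in range(8):
    s=status.state();print(s['clock'],s['position'].round(4),s['force'].round(2),s['effort'].round(2)[1:3],s['gripper_width']);viewer.camera("wrist")
E
python3 -m handwheel '[{"tx":0,"ty":0,"tz":0,"turn":0,"claw":0},{"tx":0,"ty":0,"tz":0,"turn":0,"claw":0},{"tx":0,"ty":0,"tz":0,"turn":0,"claw":0},{"tx":0,"ty":0,"tz":0,"turn":0,"claw":0},{"tx":0,"ty":0,"tz":0,"turn":0,"claw":0},{"tx":0,"ty":0,"tz":0,"turn":0,"claw":0},{"tx":0,"ty":0,"tz":0,"turn":0,"claw":0},{"tx":0,"ty":0,"tz":0,"turn":0,"claw":0},{"tx":0,"ty":0,"tz":0,"turn":0,"claw":0},{"tx":0,"ty":0,"tz":0,"turn":0,"claw":0}]'
python3 - <<'E'
from h import *
from station import status,viewer
F=[]
for i in range(8):
    s=status.state();F.append(s['force']);c=viewer.camera("scene")
print(np.round(F,2)[:,2],np.mean(F,0),s['position'],s['clock'])
cv2.imwrite("pics/lift.png",cv2.resize(c["img"][150:280,190:320,::-1],None,fx=4,fy=4))
E
```

```text
clock: 5.25
position: [0.5489, -0.0088, 0.0684]
ee_rot: [[0.24, 0.971, -0.0], [0.971, -0.24, 0.0], [-0.0, -0.0, -1.0]]
force: [-0.4, 0.4, -2.2]
gripper_width: 0.0555
5.25 [ 0.5489 -0.0088  0.0684] [-0.39  0.43 -2.22] [-44.52 -33.44] 0.055492263888621836
5.3 [ 0.5489 -0.0088  0.0684] [ 0.02 -1.39 -0.94] [-44.52 -33.44] 0.05513970022227388
5.35 [ 0.5489 -0.0088  0.0685] [0.87 0.15 0.11] [-44.51 -33.44] 0.05575155053175501
5.4 [ 0.5489 -0.0088  0.0684] [-0.19  0.27  0.01] [-44.51 -33.44] 0.05515373264976465
5.45 [ 0.5489 -0.0088  0.0685] [ 0.59  0.59 -0.23] [-44.51 -33.44] 0.05557004730359738
5.5 [ 0.549  -0.0088  0.0685] [-0.04  0.47 -1.15] [-44.51 -33.45] 0.05554050540255674
5.55 [ 0.549  -0.0089  0.0685] [ 0.16 -0.55 -1.86] [-44.51 -33.45] 0.055225729873880164
5.6 [ 0.549  -0.0089  0.0685] [ 0.34  0.13 -1.58] [-44.51 -33.45] 0.055591033447828994
clock: 6.48
position: [0.549, -0.0089, 0.0685]
ee_rot: [[0.24, 0.971, 0.0], [0.971, -0.24, -0.0], [-0.0, 0.0, -1.0]]
force: [-0.4, -1.0, -0.8]
gripper_width: 0.0555
[-0.84 -1.23 -0.66 -1.55 -0.54 -1.06 -1.04 -1.3 ] [-0.39798534  0.24320044 -1.02715456] [ 0.54898665 -0.00885089  0.06853619] 6.8333
```

View pics/lift.png

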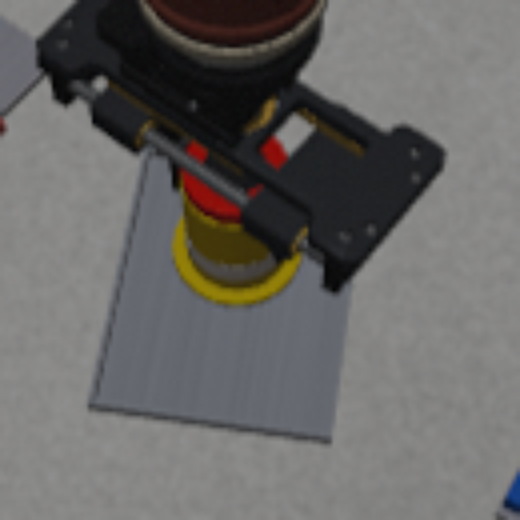

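The pot hangs in the fingers, and the foot's near edge in the crop is at about (237,303). The force reads only about 1.1 N. Before trusting that, I'll check by sight that the foot is really off the tray and hasn't slipped.

Run:
```python
from h import *
from station import viewer
c0=dict(np.load("pics/scene0.npz"));c=dict(viewer.camera("scene"));np.savez("pics/sceneL.npz",**c)
for k in(c0,c):
    y=masks(k["img"])["yellow"]; ys,xs=np.nonzero(y[190:260,220:280]);ys+=190;xs+=220
    b=ys.max(); print("bottom row",b,"mid col",xs[ys>=b-1].mean(),"extent",xs.min(),xs.max())
def proj(k,X):
    p=k["intrinsics"]@(k["R"]@X+k["t"]);return p[:2]/p[2]
for ctr,zs in(((.5495,-.009),(.003,.015)),):
    for z in zs:
        a=np.linspace(0,6.28,200);P=np.array([proj(c,np.array([ctr[0]+.036*np.cos(t),ctr[1]+.036*np.sin(t),z])) for t in a])
        print(z,P[:,1].max(),P[:,0].min(),P[:,0].max())
```

```text
bottom row 228 mid col 249.5 extent 234 265
bottom row 225 mid col 248.8 extent 233 264
0.003 228.60286231461524 233.77629067900548 265.86958499021233
0.015 226.3142344162371 233.51375556098992 266.0226699035771
```

The foot rose about 3 px where 12 mm predicts 2.3, so the pot is clear of the tray without slipping. At about 1.1 N (110–120 g) it goes in the blue dock. Now I'll measure the blue dock more precisely.

Run:
```python
from h import *
c=dict(np.load("pics/w2.npz"));t=dict(np.load("pics/top0.npz"))
a=cv2.resize(c["img"][10:230,405:512,::-1],None,fx=3.6,fy=2.7*4/3*1.0,interpolation=cv2.INTER_CUBIC)[:792]
a=cv2.resize(c["img"][10:160,405:512,::-1],None,fx=4,fy=4,interpolation=cv2.INTER_CUBIC)
cv2.imwrite("pics/bl_w.png",np.clip(a*1.3,0,255).astype(np.uint8))
b=cv2.resize(t["img"][130:225,130:195,::-1],None,fx=6,fy=6,interpolation=cv2.INTER_CUBIC)
cv2.imwrite("pics/bl_t.png",np.clip(b*1.8,0,255).astype(np.uint8))
```

```text
(no output)
```

View pics/bl_w.png

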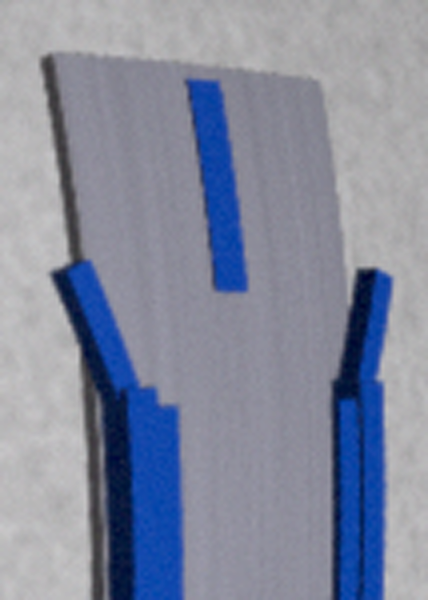

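View pics/bl_t.png

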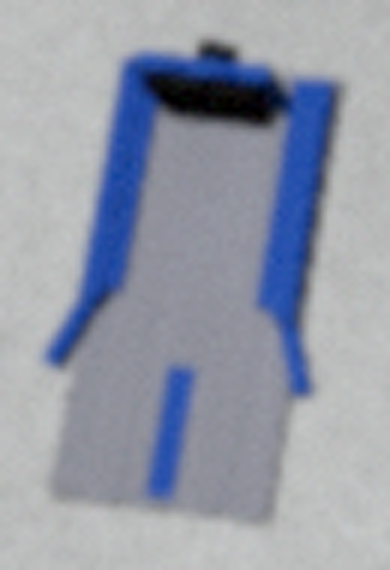

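The wrist crop shows the blue deck's rear corners at (418,24) and (485,30), with the stripe from (456,30) to (463,82.5). The lip starts are at (450,111) and (489,107). The top crop has matching features, so I'll cast all of them.

Run:
```python
from h import *
c=dict(np.load("pics/w2.npz"));t=dict(np.load("pics/top0.npz"))
W=lambda x,y,z:wray(c,405+(x+.5)/4-.5,10+(y+.5)/4-.5,z)[:2]
T=lambda x,y,z:ray(t,130+(x+.5)/6-.5,130+(y+.5)/6-.5,z)[:2]
for nm,f,r1,r2,s1,s2,l1,l2 in (("W",W,(52,55),(320,80),(204,80),(231,290),(180,406),(335,388)),("T",T,(270,520),(55,497),(160,497),(180,368),(260,307),(122,293))):
    R1=f(*r1,.008);R2=f(*r2,.008);S1=f(*s1,.0085);S2=f(*s2,.0085);L1=f(*l1,.0195);L2=f(*l2,.0195)
    an=lambda v:np.degrees(np.arctan2(v[1],v[0]))
    print(nm,"rear",R1,R2,"mid",(R1+R2)/2,"w",np.linalg.norm(R2-R1),"ang",an(R2-R1)-90)
    print("  stripe",S1,S2,"mid",(S1+S2)/2,an(S2-S1),"len",np.linalg.norm(S1-S2))
    print("  lip",L1,L2,"mid",(L1+L2)/2,"gap",np.linalg.norm(L2-L1),an(L2-L1)-90,"axis ang",an((L1+L2)/2-(R1+R2)/2),"dist",np.linalg.norm((L1+L2)/2-(R1+R2)/2))
e1,e2=T(283,122,.0195),T(155,115,.0195);print("T lip far",e1,e2,(e1+e2)/2)
```

```text
W rear [0.4222175  0.19039332] [0.43111534 0.28958701] mid [0.42666642 0.23999017] w 0.09959196501058128 ang -5.1258063754289225
  stripe [0.43096861 0.24075407] [0.49007227 0.23429066] mid [0.46052044 0.23752236] -6.240904684381387 len 0.05945601915543368
  lip [0.51766755 0.20101335] [0.52017416 0.26079027] mid [0.51892086 0.23090181] gap 0.05982945042933271 -2.4011643593706253 axis ang -5.626287559740017 dist 0.09270101974824899
T rear [0.42113143 0.1902828 ] [0.42919658 0.2879464 ] mid [0.425164  0.2391146] w 0.09799604221420377 ang -4.72082580782515
  stripe [0.43027309 0.24046732] [0.48958369 0.23598918] mid [0.45992839 0.23822825] -4.317824038239689 len 0.059479421682469745
  lip [0.51662526 0.19892178] [0.52161286 0.26209666] mid [0.51911906 0.23050922] gap 0.06337145950459787 -4.514093538815686 axis ang -5.23314249251654 dist 0.09434831994639631
T lip far [0.60436217 0.19432474] [0.60628687 0.25377506] [0.60532452 0.2240499 ]
```

```bash
python3 -m handwheel '[{"tx":0,"ty":0,"tz":-0.006,"turn":0,"claw":0},{"tx":0,"ty":0,"tz":-0.007,"turn":0,"claw":0},{"tx":0,"ty":0,"tz":-0.007,"turn":0,"claw":0},{"tx":0,"ty":0,"tz":-0.006,"turn":-0.01,"claw":0},{"tx":0,"ty":0,"tz":0,"turn":-0.014,"claw":0},{"tx":0,"ty":0,"tz":0,"turn":-0.014,"claw":0},{"tx":0,"ty":0,"tz":0,"turn":-0.01,"claw":0},{"tx":0,"ty":0,"tz":0,"turn":0,"claw":0},{"tx":0,"ty":0,"tz":0,"turn":0,"claw":0},{"tx":0,"ty":0,"tz":0,"turn":0,"claw":0}]'
python3 - <<'E'
from h import *
from station import status,viewer
F=[];E=[]
for i in range(12):
    s=status.state();F.append(s['force']);E.append(s['effort']);viewer.camera("wrist")
print(np.round(F,2)[:,2],np.mean(F,0),np.mean(E,0).round(2),s['position'],s['ee_rot'].round(4)[:,1],s['clock'])
E
```

```text
clock: 7.77
position: [0.5492, -0.0089, 0.095]
ee_rot: [[0.093, 0.996, 0.001], [0.996, -0.093, -0.0], [-0.0, 0.001, -1.0]]
force: [0.1, -0.6, -0.8]
gripper_width: 0.0554
[-0.82 -0.22 -0.73 -0.97 -1.11 -0.51 -1.18 -0.66 -1.6  -1.05 -1.08 -0.64] [-0.12285666  0.08970044 -0.88011043] [ 0.000e+00 -4.389e+01 -3.462e+01 -4.000e-02  7.000e-02  0.000e+00] [ 0.54894423 -0.00883901  0.09448599] [ 9.958e-01 -9.190e-02 -1.000e-04] 8.3167
```

Twenty readings agree on about 1 N net, well under 350 g, so I'm carrying it to the blue entry.

```bash
python3 -m handwheel '[{"tx":0.012,"ty":-0.0054,"tz":0,"turn":0,"claw":0},{"tx":0.02,"ty":-0.0089,"tz":0,"turn":0,"claw":0},{"tx":0.028,"ty":-0.0125,"tz":0,"turn":0,"claw":0},{"tx":0.028,"ty":-0.0125,"tz":0,"turn":0,"claw":0},{"tx":0.028,"ty":-0.0125,"tz":0,"turn":0,"claw":0},{"tx":0.028,"ty":-0.0125,"tz":0,"turn":0,"claw":0},{"tx":0.028,"ty":-0.0125,"tz":0,"turn":0,"claw":0},{"tx":0.028,"ty":-0.0125,"tz":0,"turn":0,"claw":0},{"tx":0.02,"ty":-0.0089,"tz":0,"turn":0,"claw":0},{"tx":0.016,"ty":-0.0071,"tz":0,"turn":0,"claw":0}]'
python3 -m handwheel '[{"tx":0,"ty":0,"tz":0.005,"turn":0,"claw":0},{"tx":0,"ty":0,"tz":0.007,"turn":0,"claw":0},{"tx":0,"ty":0,"tz":0.005,"turn":0,"claw":0},{"tx":0,"ty":0,"tz":0.003,"turn":0,"claw":0},{"tx":0,"ty":0,"tz":0,"turn":0,"claw":0},{"tx":0,"ty":0,"tz":0,"turn":0,"claw":0},{"tx":0,"ty":0,"tz":0,"turn":0,"claw":0},{"tx":0,"ty":0,"tz":0,"turn":0,"claw":0},{"tx":0,"ty":0,"tz":0,"turn":0,"claw":0},{"tx":0,"ty":0,"tz":0,"turn":0,"claw":0}]'
python3 - <<'E'
from h import *
from station import viewer
c,s=snap("w3");print(s["position"],s["clock"],s["force"].round(2))
t=dict(viewer.camera("top"));np.savez("pics/t3.npz",**t)
cv2.imwrite("pics/t3.png",cv2.resize(t["img"][120:240,100:230,::-1],None,fx=5,fy=5,interpolation=cv2.INTER_CUBIC))
E
```

```text
clock: 9.2
position: [0.4643, 0.2382, 0.0946]
ee_rot: [[0.09, 0.996, -0.0], [0.996, -0.09, 0.001], [0.001, -0.0, -1.0]]
force: [0.3, 0.9, -1.3]
gripper_width: 0.0555
clock: 10.03
position: [0.4661, 0.2358, 0.0748]
ee_rot: [[0.092, 0.996, 0.0], [0.996, -0.092, 0.0], [0.0, 0.0, -1.0]]
force: [-0.6, -0.1, -1.4]
gripper_width: 0.0554
[0.46609007 0.23576393 0.07482306] 10.0333 [-0.63 -0.11 -1.35]
```

View pics/w3.png

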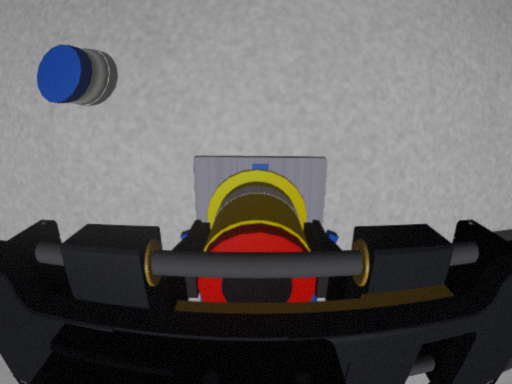

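View pics/t3.png

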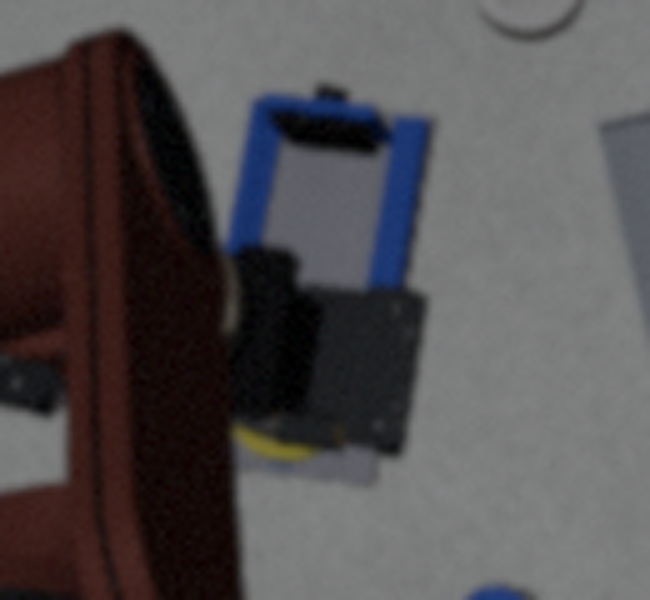

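The wrist view shows the foot (rear edge row 170, columns 208–306) over the deck, whose rear corners are (195,156) and (326,157). The stripe is at (260,166). The pot looks aligned to within a couple of mm, which I'll check.

Run:
```python
from h import *
c=dict(np.load("pics/w3.npz"))
a=np.array([.9957,-.0924]);n=np.array([.0924,.9957])
P=lambda u,v,z:(lambda p:np.array([(p-c["position"][:2])@a,(p-c["position"][:2])@n]).round(4))(wray(c,u,v,z)[:2])
print("rear",P(194.5,156,.008),P(326.5,156.5,.008))
m=masks(c["img"])["yellow"];m[235:]=0;ys,xs=np.nonzero(m)
h=cv2.convexHull(np.c_[xs,ys].astype(np.int32))[:,0];h=h[(h[:,1]<200)]
Q=np.array([P(u,v,.0260-.0) for u,v in h])
A=np.c_[2*Q,np.ones(len(Q))];s=np.linalg.lstsq(A,(Q**2).sum(1),rcond=None)[0];print("foot c",s[:2],np.sqrt(s[2]+s[:2]@s[:2]))
b=masks(c["img"])["blue"];b[:, :230]=0;b[:,290:]=0;b[200:]=0;ys,xs=np.nonzero(b);print("stripe",xs.mean(),ys.mean(),P(xs.mean(),ys.mean(),.0085))
```

```text
rear [-0.0414 -0.047 ] [-0.0412  0.0508]
foot c [ 0.00028717 -0.00120495] 0.03497407051905637
stripe 260.22033898305085 166.4915254237288 [-0.0333  0.0015]
```

```bash
python3 -m handwheel '[{"tx":0.002,"ty":0,"tz":0.002,"turn":0,"claw":0},{"tx":0,"ty":0,"tz":0.003,"turn":0,"claw":0},{"tx":0,"ty":0,"tz":0.003,"turn":0,"claw":0},{"tx":0,"ty":0,"tz":0.002,"turn":0,"claw":0},{"tx":0,"ty":0,"tz":0.001,"turn":0,"claw":0},{"tx":0,"ty":0,"tz":0,"turn":0,"claw":0},{"tx":0,"ty":0,"tz":0,"turn":0,"claw":0},{"tx":0,"ty":0,"tz":0,"turn":0,"claw":0},{"tx":0,"ty":0,"tz":0,"turn":0,"claw":0},{"tx":0,"ty":0,"tz":0,"turn":0,"claw":0}]'
python3 - <<'E'
from h import *
from station import status,viewer
F=[status.state()['force'] for i in range(6) if viewer.camera("top")]
s=status.state();print(np.mean(F,0),s['position'])
E
```

```text
clock: 10.97
position: [0.4661, 0.2379, 0.0637]
ee_rot: [[0.092, 0.996, 0.0], [0.996, -0.092, 0.0], [0.0, 0.0, -1.0]]
force: [0.2, 0.5, -0.5]
gripper_width: 0.0555
[-0.14195428 -0.22714466 -0.99166375] [0.46599776 0.23781879 0.06355606]
```

Still hanging at about -1 N. Lowering in 0.5 mm steps.

```bash
python3 -m handwheel '[{"tx":0,"ty":0,"tz":0.0005,"turn":0,"claw":0},{"tx":0,"ty":0,"tz":0.0005,"turn":0,"claw":0},{"tx":0,"ty":0,"tz":0.0005,"turn":0,"claw":0},{"tx":0,"ty":0,"tz":0,"turn":0,"claw":0},{"tx":0,"ty":0,"tz":0,"turn":0,"claw":0},{"tx":0,"ty":0,"tz":0,"turn":0,"claw":0},{"tx":0,"ty":0,"tz":0,"turn":0,"claw":0},{"tx":0,"ty":0,"tz":0,"turn":0,"claw":0},{"tx":0,"ty":0,"tz":0,"turn":0,"claw":0},{"tx":0,"ty":0,"tz":0,"turn":0,"claw":0}]'
cat > f.py <<'E'
from h import *
from station import status,viewer
a=np.array([.9957,-.0924,0]);n=np.array([.0924,.9957,0])
F=[status.state()['force'] for i in range(5) if viewer.camera("top")]
s=status.state();F=np.array(F);p=s['position']-np.array([.426,.2396,.0])
print("F along %.2f lat %.2f z %.2f"%((F@a).mean(),(F@n).mean(),F[:,2].mean()),s['position'].round(4),"dock x %.4f y %.4f"%(p@a-.1,p@n),"clock",s['clock'])
E
python3 f.py
```

```text
clock: 12.1
position: [0.466, 0.2378, 0.0621]
ee_rot: [[0.092, 0.996, 0.0], [0.996, -0.092, 0.0], [0.0, 0.0, -1.0]]
force: [-0.6, -0.4, -1.6]
gripper_width: 0.0551
F along 0.17 lat -0.08 z -0.88 [0.466  0.2378 0.0621] dock x -0.0600 y 0.0019 clock 12.35
```

```bash
python3 -m handwheel '[{"tx":0,"ty":0,"tz":0.0004,"turn":0,"claw":0},{"tx":0,"ty":0,"tz":0.0004,"turn":0,"claw":0},{"tx":0,"ty":0,"tz":0.0004,"turn":0,"claw":0},{"tx":0,"ty":0,"tz":0,"turn":0,"claw":0},{"tx":0,"ty":0,"tz":0,"turn":0,"claw":0},{"tx":0,"ty":0,"tz":0,"turn":0,"claw":0},{"tx":0,"ty":0,"tz":0,"turn":0,"claw":0},{"tx":0,"ty":0,"tz":0,"turn":0,"claw":0},{"tx":0,"ty":0,"tz":0,"turn":0,"claw":0},{"tx":0,"ty":0,"tz":0,"turn":0,"claw":0}]'; python3 f.py
```

```text
clock: 13.18
position: [0.466, 0.2378, 0.0618]
ee_rot: [[0.092, 0.996, -0.0], [0.996, -0.092, -0.0], [-0.0, -0.0, -1.0]]
force: [-4.9, -1.0, 8.3]
gripper_width: 0.0554
F along -3.63 lat -1.80 z 7.51 [0.4661 0.2379 0.0618] dock x -0.0599 y 0.0020 clock 13.4333
```

Touched down with the TCP at 0.0618, as predicted. I'll ease off 0.7 mm and slide into the flare.

```bash
python3 -m handwheel '[{"tx":0,"ty":0,"tz":-0.0007,"turn":0,"claw":0},{"tx":0,"ty":0,"tz":0,"turn":0,"claw":0},{"tx":0,"ty":0.004,"tz":0,"turn":0,"claw":0},{"tx":0,"ty":0.005,"tz":0,"turn":0,"claw":0},{"tx":0,"ty":0.005,"tz":0,"turn":0,"claw":0},{"tx":0,"ty":0.005,"tz":0,"turn":0,"claw":0},{"tx":0,"ty":0.005,"tz":0,"turn":0,"claw":0},{"tx":0,"ty":0.004,"tz":0,"turn":0,"claw":0},{"tx":0,"ty":0.002,"tz":0,"turn":0,"claw":0},{"tx":0,"ty":0,"tz":0,"turn":0,"claw":0}]'; python3 f.py
```

```text
clock: 14.27
position: [0.4961, 0.2352, 0.0618]
ee_rot: [[0.092, 0.996, -0.0], [0.996, -0.092, 0.0], [0.0, -0.0, -1.0]]
force: [-2.3, 0.5, 4.5]
gripper_width: 0.0556
F along -1.88 lat 0.28 z 4.19 [0.4962 0.2352 0.0618] dock x -0.0297 y 0.0021 clock 14.5167
```

```bash
python3 -m handwheel '[{"tx":0,"ty":0.002,"tz":-0.0002,"turn":0,"claw":0},{"tx":0,"ty":0.004,"tz":0,"turn":0,"claw":0},{"tx":0,"ty":0.004,"tz":0,"turn":0,"claw":0},{"tx":0,"ty":0.004,"tz":0,"turn":0,"claw":0},{"tx":0,"ty":0.004,"tz":0,"turn":0,"claw":0},{"tx":0,"ty":0.004,"tz":0,"turn":0,"claw":0},{"tx":0,"ty":0.004,"tz":0,"turn":0,"claw":0},{"tx":0,"ty":0.003,"tz":0,"turn":0,"claw":0},{"tx":0,"ty":0,"tz":0,"turn":0,"claw":0},{"tx":0,"ty":0,"tz":0,"turn":0,"claw":0}]'; python3 f.py
```

```text
clock: 15.35
position: [0.5248, 0.2323, 0.0618]
ee_rot: [[0.092, 0.996, 0.0], [0.996, -0.092, -0.0], [-0.0, 0.0, -1.0]]
force: [-3.0, 0.0, 5.4]
gripper_width: 0.0556
F along -1.79 lat -0.16 z 4.89 [0.5248 0.2324 0.0618] dock x -0.0010 y 0.0019 clock 15.6
```

```bash
python3 -m handwheel '[{"tx":0,"ty":0.002,"tz":-0.0002,"turn":0,"claw":0},{"tx":0,"ty":0.004,"tz":0,"turn":0,"claw":0},{"tx":0,"ty":0.004,"tz":0,"turn":0,"claw":0},{"tx":0,"ty":0.004,"tz":0,"turn":0,"claw":0},{"tx":0,"ty":0.004,"tz":0,"turn":0,"claw":0},{"tx":0,"ty":0.003,"tz":0,"turn":0,"claw":0},{"tx":0,"ty":0.003,"tz":0,"turn":0,"claw":0},{"tx":0,"ty":0.002,"tz":0,"turn":0,"claw":0},{"tx":0,"ty":0,"tz":0,"turn":0,"claw":0},{"tx":0,"ty":0,"tz":0,"turn":0,"claw":0}]'; python3 f.py
```

```text
clock: 16.43
position: [0.5503, 0.23, 0.0619]
ee_rot: [[0.092, 0.996, -0.001], [0.996, -0.092, -0.0], [-0.0, -0.001, -1.0]]
force: [-2.1, 0.3, 5.8]
gripper_width: 0.0553
F along -2.57 lat -0.57 z 4.61 [0.5503 0.23   0.0619] dock x 0.0247 y 0.0019 clock 16.6833
```

Now I'll predict the stop's depth from the depth image, so the final feel can be done in small steps.

Run:
```python
from h import *
a=np.array([.9957,-.0924]);n=np.array([.0924,.9957]);o=np.array([.426,.2396])
t=dict(np.load("pics/top0.npz"))
v,u=np.mgrid[130:170,135:195];z=t["range_z"][130:170,135:195]
P=np.stack([(u-t["intrinsics"][0,2])/t["intrinsics"][0,0]*z,(v-t["intrinsics"][1,2])/t["intrinsics"][1,1]*z,z],-1)
W=(P-t["t"])@t["R"]
dx=(W[...,:2]-o)@a-.1;dy=(W[...,:2]-o)@n
ok=(abs(dy)<.02)&(z>0)
for x0 in np.arange(.05,.13,.004):
    k=ok&(dx>=x0)&(dx<x0+.004)
    if k.any():print(round(x0,3),k.sum(),"z",np.percentile(W[...,2][k],[10,50,90]).round(3))
# colour profile along centreline in top image, projected to dock x at z=.06 & .016
col=159
for r in range(132,156):
    p=ray(t,col,r,.06)[:2];q=ray(t,col,r,.016)[:2];print(r,t["img"][r,col],"x@.06 %.4f x@.016 %.4f y %.3f"%((p-o)@a-.1,(q-o)@a-.1,(q-o)@n), end=" | ")
```

```text
0.05 21 z [0.006 0.008 0.011]
0.054 20 z [0.006 0.008 0.01 ]
0.058 20 z [0.007 0.009 0.01 ]
0.062 21 z [0.006 0.008 0.01 ]
0.066 19 z [0.006 0.008 0.01 ]
0.07 18 z [0.005 0.008 0.011]
0.074 20 z [0.006 0.008 0.01 ]
0.078 86 z [0.008 0.037 0.058]
0.082 27 z [0.009 0.06  0.062]
0.086 25 z [0.058 0.06  0.064]
0.09 21 z [0.06  0.063 0.064]
0.094 10 z [0.06  0.063 0.063]
0.098 3 z [0.048 0.049 0.051]
0.102 11 z [0.044 0.049 0.051]
0.106 7 z [0.029 0.045 0.052]
0.11 1 z [-0. -0. -0.]
0.114 6 z [-0.003 -0.001  0.004]
0.118 11 z [-0.002  0.     0.002]
0.122 13 z [-0.003  0.001  0.002]
0.126 18 z [-0.002  0.     0.003]
132 [100 101 101] x@.06 0.1144 x@.016 0.1289 y 0.030 | 133 [102 103 102] x@.06 0.1116 x@.016 0.1260 y 0.030 | 134 [101 102 101] x@.06 0.1088 x@.016 0.1231 y 0.029 | 135 [102 102 102] x@.06 0.1060 x@.016 0.1201 y 0.029 | 136 [101 103 103] x@.06 0.1032 x@.016 0.1172 y 0.028 | 137 [101 102 103] x@.06 0.1005 x@.016 0.1143 y 0.028 | 138 [88 90 97] x@.06 0.0977 x@.016 0.1114 y 0.027 | 139 [61 69 93] x@.06 0.0949 x@.016 0.1085 y 0.027 | 140 [31 48 90] x@.06 0.0921 x@.016 0.1056 y 0.026 | 141 [13 32 73] x@.06 0.0894 x@.016 0.1027 y 0.026 | 142 [13 21 45] x@.06 0.0866 x@.016 0.0998 y 0.025 | 143 [13 16 21] x@.06 0.0839 x@.016 0.0969 y 0.025 | 144 [ 7 10  6] x@.06 0.0811 x@.016 0.0940 y 0.024 | 145 [5 7 7] x@.06 0.0784 x@.016 0.0911 y 0.024 | 146 [0 0 0] x@.06 0.0756 x@.016 0.0882 y 0.023 | 147 [5 4 5] x@.06 0.0729 x@.016 0.0854 y 0.023 | 148 [21 22 27] x@.06 0.0701 x@.016 0.0825 y 0.022 | 149 [52 54 56] x@.06 0.0674 x@.016 0.0796 y 0.022 | 150 [71 72 77] x@.06 0.0646 x@.016 0.0768 y 0.021 | 151 [79 80 85] x@.06 0.0619 x@.016 0.0739 y 0.021 | 152 [77 79 85] x@.06 0.0592 x@.016 0.0710 y 0.020 | 153 [78 79 85] x@.06 0.0565 x@.016 0.0682 y 0.020 | 154 [78 80 86] x@.06 0.0537 x@.016 0.0653 y 0.019 | 155 [80 81 86] x@.06 0.0510 x@.016 0.0625 y 0.019 |
```

Run:
```python
from h import *
c=dict(np.load("pics/w2.npz"))
cv2.imwrite("pics/stop_w.png",np.clip(1.6*cv2.resize(c["img"][150:230,420:512,::-1],None,fx=7,fy=7,interpolation=cv2.INTER_CUBIC).astype(float),0,255).astype(np.uint8))
```

```text
(no output)
```

View pics/stop_w.png

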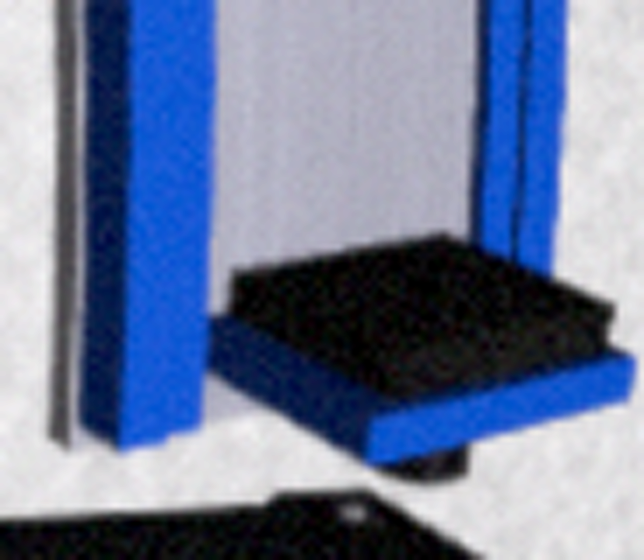

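The depth profile puts the stop face at dock x ≈ 80 mm and the wall 28 mm ahead of the axis, so contact should come at axis x ≈ 52 mm. The wrist crop shows the black pad at (460,188) with nothing obstructing it. I'll advance to about 45 mm, then feel.

```bash
python3 -m handwheel '[{"tx":0,"ty":0.002,"tz":-0.0002,"turn":0,"claw":0},{"tx":0,"ty":0.003,"tz":0,"turn":0,"claw":0},{"tx":0,"ty":0.003,"tz":0,"turn":0,"claw":0},{"tx":0,"ty":0.003,"tz":0,"turn":0,"claw":0},{"tx":0,"ty":0.003,"tz":0,"turn":0,"claw":0},{"tx":0,"ty":0.003,"tz":0,"turn":0,"claw":0},{"tx":0,"ty":0.002,"tz":0,"turn":0,"claw":0},{"tx":0,"ty":0.001,"tz":0,"turn":0,"claw":0},{"tx":0,"ty":0,"tz":0,"turn":0,"claw":0},{"tx":0,"ty":0,"tz":0,"turn":0,"claw":0}]'; python3 f.py
```

```text
clock: 17.52
position: [0.5703, 0.2281, 0.0619]
ee_rot: [[0.092, 0.996, -0.001], [0.996, -0.092, -0.0], [-0.0, -0.001, -1.0]]
force: [-2.9, -0.4, 4.6]
gripper_width: 0.0552
F along -2.76 lat 0.01 z 3.78 [0.5703 0.2281 0.0619] dock x 0.0448 y 0.0019 clock 17.7667
```

```bash
python3 -m handwheel '[{"tx":0,"ty":0.001,"tz":0,"turn":0,"claw":0},{"tx":0,"ty":0.001,"tz":0,"turn":0,"claw":0},{"tx":0,"ty":0.001,"tz":0,"turn":0,"claw":0},{"tx":0,"ty":0.0005,"tz":0,"turn":0,"claw":0},{"tx":0,"ty":0,"tz":0,"turn":0,"claw":0},{"tx":0,"ty":0,"tz":0,"turn":0,"claw":0},{"tx":0,"ty":0,"tz":0,"turn":0,"claw":0},{"tx":0,"ty":0,"tz":0,"turn":0,"claw":0},{"tx":0,"ty":0,"tz":0,"turn":0,"claw":0},{"tx":0,"ty":0,"tz":0,"turn":0,"claw":0}]'; python3 f.py
```

```text
clock: 18.6
position: [0.574, 0.2278, 0.0621]
ee_rot: [[0.092, 0.996, -0.0], [0.996, -0.092, -0.0], [-0.0, -0.0, -1.0]]
force: [0.8, -0.4, -1.6]
gripper_width: 0.0554
F along 0.01 lat -0.09 z -1.02 [0.574  0.2279 0.0621] dock x 0.0485 y 0.0020 clock 18.85
```

```bash
python3 -m handwheel '[{"tx":0,"ty":0.0005,"tz":0,"turn":0,"claw":0},{"tx":0,"ty":0.0005,"tz":0,"turn":0,"claw":0},{"tx":0,"ty":0.0005,"tz":0,"turn":0,"claw":0},{"tx":0,"ty":0,"tz":0,"turn":0,"claw":0},{"tx":0,"ty":0,"tz":0,"turn":0,"claw":0},{"tx":0,"ty":0,"tz":0,"turn":0,"claw":0},{"tx":0,"ty":0,"tz":0,"turn":0,"claw":0},{"tx":0,"ty":0,"tz":0,"turn":0,"claw":0},{"tx":0,"ty":0,"tz":0,"turn":0,"claw":0},{"tx":0,"ty":0,"tz":0,"turn":0,"claw":0}]'; python3 f.py
```

```text
clock: 19.68
position: [0.5755, 0.2277, 0.0621]
ee_rot: [[0.092, 0.996, -0.0], [0.996, -0.092, -0.0], [-0.0, -0.0, -1.0]]
force: [-0.0, -0.1, -0.6]
gripper_width: 0.0556
F along 0.38 lat -0.19 z -1.22 [0.5755 0.2277 0.0621] dock x 0.0500 y 0.0020 clock 19.9333
```

```bash
python3 -m handwheel '[{"tx":0,"ty":0.0005,"tz":0,"turn":0,"claw":0},{"tx":0,"ty":0.0005,"tz":0,"turn":0,"claw":0},{"tx":0,"ty":0,"tz":0,"turn":0,"claw":0},{"tx":0,"ty":0,"tz":0,"turn":0,"claw":0},{"tx":0,"ty":0,"tz":0,"turn":0,"claw":0},{"tx":0,"ty":0,"tz":0,"turn":0,"claw":0},{"tx":0,"ty":0,"tz":0,"turn":0,"claw":0},{"tx":0,"ty":0,"tz":0,"turn":0,"claw":0},{"tx":0,"ty":0,"tz":0,"turn":0,"claw":0},{"tx":0,"ty":0,"tz":0,"turn":0,"claw":0}]'; python3 f.py
python3 -m handwheel '[{"tx":0,"ty":0.0005,"tz":0,"turn":0,"claw":0},{"tx":0,"ty":0.0005,"tz":0,"turn":0,"claw":0},{"tx":0,"ty":0,"tz":0,"turn":0,"claw":0},{"tx":0,"ty":0,"tz":0,"turn":0,"claw":0},{"tx":0,"ty":0,"tz":0,"turn":0,"claw":0},{"tx":0,"ty":0,"tz":0,"turn":0,"claw":0},{"tx":0,"ty":0,"tz":0,"turn":0,"claw":0},{"tx":0,"ty":0,"tz":0,"turn":0,"claw":0},{"tx":0,"ty":0,"tz":0,"turn":0,"claw":0},{"tx":0,"ty":0,"tz":0,"turn":0,"claw":0}]'; python3 f.py
```

```text
clock: 20.77
position: [0.5761, 0.2276, 0.062]
ee_rot: [[0.092, 0.996, -0.001], [0.996, -0.092, -0.0], [-0.0, -0.001, -1.0]]
force: [-5.0, 0.7, 2.8]
gripper_width: 0.0553
F along -5.44 lat -0.35 z 2.50 [0.5761 0.2276 0.062 ] dock x 0.0506 y 0.0020 clock 21.0167
clock: 21.85
position: [0.5762, 0.2277, 0.062]
ee_rot: [[0.092, 0.996, -0.003], [0.996, -0.092, -0.0], [-0.0, -0.003, -1.0]]
force: [-8.5, 0.4, 4.3]
gripper_width: 0.0554
F along -8.28 lat -0.48 z 4.61 [0.5762 0.2277 0.062 ] dock x 0.0506 y 0.0020 clock 22.1
```

Contact came at dock x 50.6 mm and reads 8.3 N. Some of that may be deck drag, so I'll add a little and hold.

```bash
python3 -m handwheel '[{"tx":0,"ty":0.0004,"tz":0,"turn":0,"claw":0},{"tx":0,"ty":0,"tz":0,"turn":0,"claw":0},{"tx":0,"ty":0,"tz":0,"turn":0,"claw":0},{"tx":0,"ty":0,"tz":0,"turn":0,"claw":0},{"tx":0,"ty":0,"tz":0,"turn":0,"claw":0},{"tx":0,"ty":0,"tz":0,"turn":0,"claw":0},{"tx":0,"ty":0,"tz":0,"turn":0,"claw":0},{"tx":0,"ty":0,"tz":0,"turn":0,"claw":0},{"tx":0,"ty":0,"tz":0,"turn":0,"claw":0},{"tx":0,"ty":0,"tz":0,"turn":0,"claw":0}]'; python3 f.py
```

```text
clock: 22.93
position: [0.5762, 0.2277, 0.062]
ee_rot: [[0.092, 0.996, -0.004], [0.996, -0.092, -0.0], [-0.001, -0.004, -1.0]]
force: [-9.9, 0.4, 6.0]
gripper_width: 0.0554
F along -9.76 lat -0.61 z 5.94 [0.5762 0.2277 0.062 ] dock x 0.0507 y 0.0020 clock 23.1833
```

Held at about 9.8 N, under 20 N. Now I'll relax the push and open the fingers.

```bash
python3 -m handwheel '[{"tx":0,"ty":-0.0006,"tz":-0.0001,"turn":0,"claw":0},{"tx":0,"ty":-0.0006,"tz":-0.0001,"turn":0,"claw":0},{"tx":0,"ty":-0.0005,"tz":0,"turn":0,"claw":0},{"tx":0,"ty":0,"tz":0,"turn":0,"claw":0},{"tx":0,"ty":0,"tz":0,"turn":0,"claw":0},{"tx":0,"ty":0,"tz":0,"turn":0,"claw":0},{"tx":0,"ty":0,"tz":0,"turn":0,"claw":0},{"tx":0,"ty":0,"tz":0,"turn":0,"claw":0},{"tx":0,"ty":0,"tz":0,"turn":0,"claw":0},{"tx":0,"ty":0,"tz":0,"turn":0,"claw":0}]'; python3 f.py
```

```text
clock: 24.02
position: [0.5761, 0.2276, 0.0621]
ee_rot: [[0.092, 0.996, -0.0], [0.996, -0.092, -0.0], [-0.0, -0.0, -1.0]]
force: [-2.3, 0.9, -3.2]
gripper_width: 0.0553
F along -3.03 lat 0.39 z -3.01 [0.5761 0.2276 0.0622] dock x 0.0505 y 0.0019 clock 24.2667
```

```bash
python3 -m handwheel '[{"tx":0,"ty":0,"tz":0.0002,"turn":0,"claw":0},{"tx":0,"ty":0,"tz":0,"turn":0,"claw":0},{"tx":0,"ty":0,"tz":0,"turn":0,"claw":66},{"tx":0,"ty":0,"tz":0,"turn":0,"claw":68},{"tx":0,"ty":0,"tz":0,"turn":0,"claw":72},{"tx":0,"ty":0,"tz":0,"turn":0,"claw":78},{"tx":0,"ty":0,"tz":0,"turn":0,"claw":86},{"tx":0,"ty":0,"tz":0,"turn":0,"claw":94},{"tx":0,"ty":0,"tz":0,"turn":0,"claw":100},{"tx":0,"ty":0,"tz":0,"turn":0,"claw":100}]'; python3 f.py
```

```text
clock: 25.1
position: [0.5763, 0.2276, 0.0622]
ee_rot: [[0.092, 0.996, 0.0], [0.996, -0.092, 0.0], [0.0, 0.0, -1.0]]
force: [1.0, -0.2, -0.7]
gripper_width: 0.0838
F along 0.12 lat 0.40 z 0.04 [0.5762 0.2276 0.0621] dock x 0.0507 y 0.0020 clock 25.35
```

Run:
```python
from h import *
from station import viewer
c,s=snap("w4");print(s["position"],s["gripper_width"],s["force"].round(2))
t=dict(viewer.camera("scene"));cv2.imwrite("pics/s4.png",cv2.resize(t["img"][180:320,290:430,::-1],None,fx=4,fy=4,interpolation=cv2.INTER_CUBIC))
```

```text
[0.57620985 0.22763564 0.06209994] 0.08653471608827192 [ 0.16  1.28 -0.31]
```

View pics/s4.png

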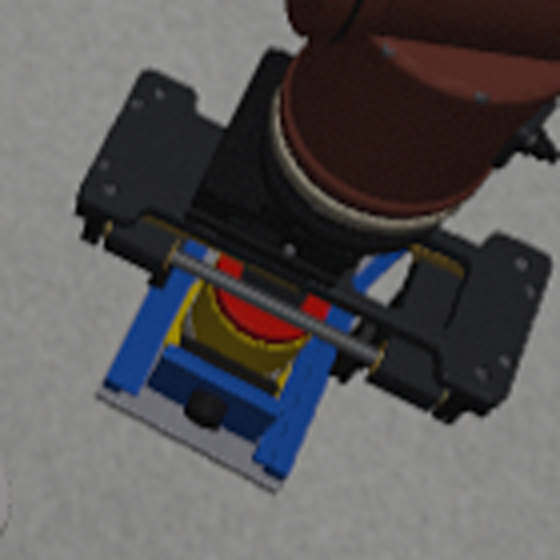

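View pics/w4.png

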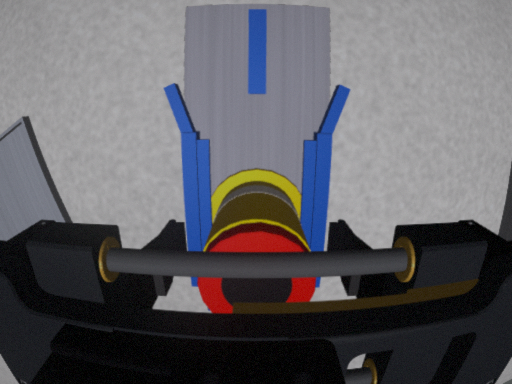

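The pot stands between the guides touching the stop pad, with the fingers open and clear. The unloaded force now reads 0.0 N, so the weight of about 1.05 N is confirmed. Retreating straight up.

```bash
python3 -m handwheel '[{"tx":0,"ty":0,"tz":-0.006,"turn":0,"claw":100},{"tx":0,"ty":0,"tz":-0.01,"turn":0,"claw":100},{"tx":0,"ty":0,"tz":-0.015,"turn":0,"claw":100},{"tx":0,"ty":0,"tz":-0.02,"turn":0,"claw":100},{"tx":0,"ty":0,"tz":-0.025,"turn":0,"claw":100},{"tx":0,"ty":0,"tz":-0.025,"turn":0,"claw":100},{"tx":0,"ty":0,"tz":-0.025,"turn":0,"claw":100},{"tx":0,"ty":0,"tz":-0.015,"turn":0,"claw":100},{"tx":0,"ty":0,"tz":0,"turn":0,"claw":100},{"tx":0,"ty":0,"tz":0,"turn":0,"claw":100}]'; python3 f.py
python3 - <<'E'
from h import *
from station import viewer
c,s=snap("w5")
m=masks(c["img"])["red"];m[:, :180]=0;m[:,340:]=0
def circ(P):
    P=np.array(P);A=np.c_[2*P,np.ones(len(P))];q=np.linalg.lstsq(A,(P**2).sum(1),rcond=None)[0];return q[:2],np.sqrt(q[2]+q[:2]@q[:2])
h=max(cv2.findContours(m.astype(np.uint8),0,1)[0],key=len)[:,0]
p,rr=circ([wray(c,*x,.098)[:2] for x in h]);d=p-np.array([.426,.2396]);print("lid",p,rr,"dock x",d@[.9957,-.0924]-.1,"y",d@[.0924,.9957])
t=dict(viewer.camera("scene"));cv2.imwrite("pics/s5.png",t["img"][:,:,::-1])
c0=dict(np.load("pics/scene0.npz"))
d=np.abs(t["img"].astype(int)-c0["img"]).sum(2)
for n,(x,y) in dict(jar=(334,158),tape=(276,305),torch=(158,263)).items(): print(n,"mean diff",d[y-18:y+18,x-22:x+22].mean().round(1))
E
```

```text
clock: 26.28
position: [0.5771, 0.2279, 0.2051]
ee_rot: [[0.092, 0.996, 0.003], [0.996, -0.092, 0.001], [0.001, 0.003, -1.0]]
force: [0.3, 0.6, -1.2]
gripper_width: 0.0868
F along -0.22 lat -0.08 z -0.28 [0.5753 0.2274 0.2014] dock x 0.0498 y 0.0017 clock 26.5333
lid [0.57609715 0.226302  ] 0.026272218065929057 dock x 0.05068046439436208 y 0.0006281625909065663
jar mean diff 95.5
tape mean diff 50.7
torch mean diff 42.9
```

View pics/w5.png

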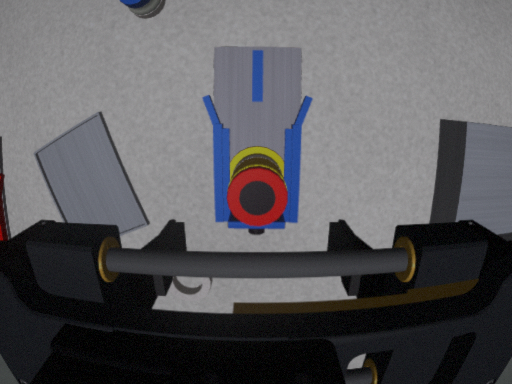

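View pics/s5.png

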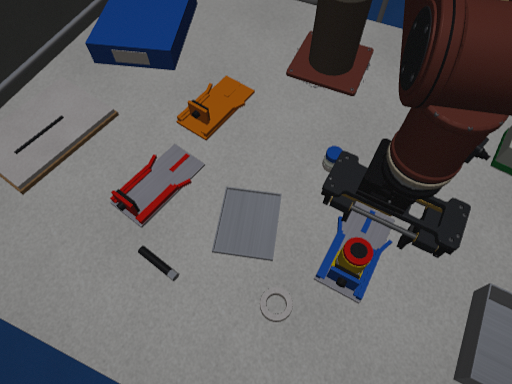

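The scene view shows the pot upright in the blue dock at (357,252) and the tray empty. The torch (158,263), tape (276,305) and jar (334,155) are where they began. The lid axis at dock x 50.7 mm matches the pressed position. Handing in.

```bash
python3 -c "
from station import r
print(r.sign_off())"
```

```text
the job is handed in; nothing more can be done
None
```

I weighed the pot, put it in the blue dock, pressed it home and handed the job in at about 27 s; no verdict is reported.

- **Weighing:** I lifted it 12 mm off the tray and held it still for over a second. The wrist force showed about 1.0–1.1 N (roughly 110 g), well under 350 g.
- **Slide and press:** It went in under the lips and met the stop at dock x ≈ 50.6 mm. I pressed at 8.3 N, then 9.8 N, for about a second each. That is slightly above the 8 N asked, because some of the reading may have been drag on the deck.
- **Last checks:** After I let go and backed off, the lid's axis measured dock x 50.7 mm, y 0.6 mm, the same as when pressed. The pot looked upright, and the torch, tape and jar were at their starting pixels.

**Checks that disagreed:**
- **Joint torques:** A rough estimate gave up to about 280 g. I put that down to the arm not having settled, and it still means the blue dock. The unloaded force after release read about 0 N, which supports the 1 N figure.
- **First wrist picture:** It was taken while the arm was still moving and was about 4 mm off, so I replaced it with one taken at rest.
- **Bystander image check:** The automatic before/after difference was too noisy to use, so I judged the bystanders by eye.

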